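# Tip out the drying balls and hang up the scoop

### The arm

A 6-joint arm with a two-finger parallel gripper is mounted at the origin on the work surface. World frame = base frame: x ahead of the robot, y to its left, z up, the work surface at z = 0. Lengths are in m, angles in rad, forces in N, time in s.
With the tool pointing down it reaches from about 0.275 to 0.75 m from the base axis. Payload 10.2 kg.
Tool frame: the origin (TCP) lies midway between the tips of the shut fingers; the grasp point (between the pads) lies 19 mm behind it (manip.grip_depth is the distance from the TCP to the grasp point, in m); z points along the fingers, y is the line along which they close (so a half turn about z gives the same grasp; the last joint's range is limited). The gripper opens to 88 mm and grips with 3 to 60 N. Pads are 18 mm wide; open, the fingers measure 123 mm over their backs; the gripper's body (75 mm by 187 mm) begins 45 mm behind the grasp point.
Start: joints at [-1.567, 0.313, 1.498, -0, 1.331, -0.223], TCP at [0.118, -0.512, 0.239] pointing down, gripper open.
Joint ranges: [-2.94, 2.94], [-0.97, 2.17], [0.19, 2.56], [-1.23, 4.37], [0.02, 3.11], [-2.88, 2.88]. Speed limits (rad/s): [2.39, 2.39, 3.01, 3.14, 3.14, 3.14].

### API

Orientations are given as [roll, pitch, yaw] about the fixed x, y, z axes, in that order (R = Rz(yaw) Ry(pitch) Rx(roll)).
In Python, from station import manip gives the robot as it stands.
- The arm moves only by the tool carry_out, never from a script. Its argument "commands" is one flat list of numbers, 6 for each row, row after row: the shift along the world's x, y, z in m, then the turn, a rotation vector about the world's x, y, z in rad. In form: [dx, dy, dz, rx, ry, rz, dx, dy, dz, rx, ry, rz, ...]. A call has 1 to 12 rows; each row is the pose to reach, as a shift and turn from the pose commanded when the call began; what a row does not reach only later rows make up. A row lasts 1/10 s, in which the tool goes at most 50 mm and 8.59 degrees, less where a joint would pass 70% of its speed; a pose out of reach is approached as far as the arm can. A call with a gripper value outside its range is refused whole. "claw" is the finger opening in m, from 0 to 0.0881, set as the call begins (left out, the last holds). The fingers move at their own pace and stop on an object; "grip_force" is the grip in N (left out, the last holds). Time passes only in rows, so rows that repeat a pose let the fingers close. It gives the time, the measured TCP pose, the force, the opening and the grip force at its end, in the units of the state.
- manip.sense(): the state, without advancing time (a new reading comes with each control period).
- manip.camera(name): name is "scene" or "top"; returns a dict with "color" (480x640x3 uint8, blue, green, red), "range_z" (480x640 float32, m along the optical axis (not along the pixel's ray), 0 where there is no reading), "mtx" (3x3 intrinsics, pixels), "dist_coeffs" ([k1, k2, p1, p2, k3] as OpenCV has them; the pictures are not rectified), "rvec" (rotation vector, rad) and "tvec" (3), from world to camera coordinates, as OpenCV has them. Camera axes: x right, y down, z forward; pixel columns grow to the right and rows downward; lengths in m; the calibration is good to about 2 mm. A picture is of the moment at which its call begins.
- manip.sign_off(): hands the job in; it is judged then, once.
Trained networks look in a picture, given as the dict that the camera call returned (one of the last four; its "shot" number tells which), for a name from the list of things; names that differ only in an ending like _2 or _b are one class to them, and where a whole thing is asked for, a point or a joint stands for the part that bears it (a point fixed in the world has none). Each returns a list of dicts, best first, with "p" (0 to 1); they miss things now and then, are a little off and sometimes report something else, mostly with a low value. They report only what shows in the picture. A call takes as long as a camera call.
- manip.trace(picture, label): "pixels" (480x640 bool, what is visible of it) and "box" ([left, top, right, bottom] in pixels, round what is visible of it).
- manip.tip_of(picture, label): "position" ([column, row] in pixels: a listed point, or the origin of a listed thing).
The state is a dict: "clock": time; "joint_pos": joint angles; "dq": joint speeds; "joint_efforts": joint torques, N m; "eef_pos": TCP position; "eef_rot": TCP orientation; "wrist_force": force on the tool from outside, world axes, zero at the start; "torque": the same for the moment, N m; "opening": finger opening in m; "finger_force": force on a finger pad.
Only numpy, scipy, OpenCV 4.12 (cv2) and the standard library are available. Lean on these libraries where they do the work, as an engineer would, in place of code of your own. Each camera call takes 0.05 s, during which the arm holds its last target. There are 200 camera calls.

### The job

Tip the three orange drying-agent balls from the blue scoop into the white jar, without touching the balls with the gripper. Then hang the scoop by the eye of its handle on the empty peg, the one with the green collar, let it slide all the way down to the collar and leave it hanging at rest. Keep the jar standing and leave the bottle and the black slide box where they are.

Things in the scene. Friction and masses are not known exactly. Their poses are not given: they have to be found in the camera images.
- scoop: Blue plastic scoop, 198 long, 0.11 kg, flat on the table, handle away from the robot. Origin: centre of the bowl's underside; x along the handle to the eye, y across, z up. Bowl 75 (x) by 74 (y), walls 34 high, open at its -x end, inner floor sloping 10 degrees down to the back, where the balls rest. Handle: bar 16 wide (y), z 15 to 33, x 37 to 126.
- scoop_grip (a point): Point to grip: middle of the handle bar's section, at x 83, z 24 in the scoop's frame. Axes as the scoop.
- scoop_eye (a point): Centre of the eye's hole, at half its thickness, at x 142.5, z 24 in the scoop's frame; axes as the scoop. The eye is a square plate 36 by 36 by 18 thick at the handle's end, with a round through hole of 22 diameter along z.
- scoop_lip (a point): Middle of the pouring edge of the bowl's floor, at x -37.5, z 17 in the scoop's frame; the bowl's underside is 17 below it. Axes as the scoop.
- ball0_center (a point): Centre of an orange ball, 20 diameter, 12 g, in the scoop's bowl.
- ball1_center (a point): Centre of the second orange ball, the same.
- ball2_center (a point): Centre of the third orange ball, the same.
- jar: White open round jar, loose, standing on the table: rim 100 outer diameter, 80 high, wall 4, about 0.35 kg. Origin: centre of its underside, z up.
- peg_green: The empty peg: steel, 13 diameter, 70 long, its last 12 tapering to 6, green band near the tip, green collar of 36 diameter at its root, on a fixed stand (column 16, round foot 100 diameter). Origin: centre of the collar's upper face, 205 above the table; z along the peg to its tip. It leans 40 degrees from vertical, roughly to +y; y is horizontal.
- peg_red: The same peg with a red collar on another fixed stand; taken by a flat steel strainer (fixed) that hangs down on the side it leans to, 155 long, 64 wide. Origin and axes as for the green peg. Obstacle.
- bottle: White bottle, loose, 56 diameter, 100 high. Origin: centre of its underside. Bystander.
- slidebox: Black slide box, loose, 75 by 100 by 35 high. Origin: centre of its underside. Bystander.

How it is judged:
On the way, in this order (a step that is already met when the one before it is completed fails the run):
1. all three balls lie in the jar, which stands upright (z of ball0_center in the frame of jar between 0 and 0.075 m and horizontal distance between each of ball0_center, ball1_center, ball2_center and jar below 0.05 m and z of ball1_center in the frame of jar between 0 and 0.075 m and z of ball2_center in the frame of jar between 0 and 0.075 m and angle between jar's own z axis and vertical below 0.2 rad), for 0.2 s.
2. the scoop's eye is on the green peg, down near its collar (x of scoop_eye in the frame of peg_green between -0.012 and 0.012 m and y of scoop_eye in the frame of peg_green between -0.012 and 0.012 m and z of scoop_eye in the frame of peg_green between 0 and 0.025 m), for 0.2 s.
At the end, for the whole second after the job is handed in: All three balls are in the jar (below its rim, within 50 mm of its axis), the jar stands (tilt under 0.2 rad), and the scoop hangs on the green peg: the eye's centre within 12 mm of the peg's axis in both directions and 0 to 25 mm above the collar, the scoop slower than 0.03 m/s (all of step 1 and all of step 2 and linear speed of scoop below 0.03 m/s); the robot touches nothing.
It fails at once if the gripper's fingers touch a ball (contact force between the fingers and ball0 above 0.3 N or contact force between the fingers and ball1 above 0.3 N or contact force between the fingers and ball2 above 0.3 N).
It fails at once if the jar is knocked over (angle between jar's own z axis and vertical above 0.6 rad).
It fails at once if the bottle or the slide box is shifted by more than 30 mm (distance of any of bottle, slidebox from where it was at the start of the episode above 0.03 m).
It also fails if it takes over 72 s, if anything falls off the work surface, if the arm or the gripper's body presses on something with over 40 N, if the wrist force passes 120 N, or if a joint passes its speed limit or range.

## Working session

There is one attempt and no reset: what is moved stays moved. The work goes in short steps, Python scripts to look and compute and a tool call to move; the robot and the scene stay as the last step left them, time stands still between calls to the robot, and variables do not carry over. Pictures are saved under pics/ and viewed, at most 10 in all, crops included, and the job is handed in when it is done.

Besides the shell and the picture viewer there is one more tool, called after "Emit:" as name(argument=value, ...) on one line, values as JSON. carry_out: Moves the arm, as the interface text tells. Its arguments: {"type":"object","properties":{"commands":{"type":"array","items":{"type":"number"}},"claw":{"type":"number"},"grip_force":{"type":"number"}},"required":["commands"]}

```bash
mkdir -p pics; cat > h.py <<'E'
import numpy as np, cv2
from station import manip
def ray(c,px):
    u=cv2.undistortPoints(np.array([[px]],float),c["mtx"],np.array(c["dist_coeffs"]))[0,0]
    R=cv2.Rodrigues(np.array(c["rvec"]))[0]; t=np.array(c["tvec"]).ravel()
    return -R.T@t, R.T@np.array([u[0],u[1],1.0])
def at_z(c,px,z):
    o,d=ray(c,px); return o+d*(z-o[2])/d[2]
def cloud(c,mask):
    v,u=np.nonzero(mask&(c["range_z"]>0)); 
    n=cv2.undistortPoints(np.stack([u,v],1).astype(float)[:,None],c["mtx"],np.array(c["dist_coeffs"]))[:,0]
    z=c["range_z"][v,u]; P=np.c_[n*z[:,None],z]
    R=cv2.Rodrigues(np.array(c["rvec"]))[0]; t=np.array(c["tvec"]).ravel()
    return (P-t)@R
def tri(c1,p1,c2,p2):
    o1,d1=ray(c1,p1);o2,d2=ray(c2,p2)
    s=np.linalg.lstsq(np.c_[d1,-d2],o2-o1,rcond=None)[0]
    a=o1+d1*s[0];b=o2+d2*s[1];return (a+b)/2,np.linalg.norm(a-b)
E
python3 - <<'E'
from h import *
np.set_printoptions(precision=4,suppress=True)
cs={n:manip.camera(n) for n in("scene","top")}
for n,c in cs.items():
    cv2.imwrite(f"pics/{n}0.png",c["color"]); print(n,ray(c,(320,240)))
for l in "scoop scoop_grip scoop_eye scoop_lip ball0_center ball1_center ball2_center jar peg_green peg_red bottle slidebox".split():
    px={}
    for n,c in cs.items():
        r=manip.tip_of(c,l); print(l,n,[(np.round(x["position"],1).tolist(),round(x["p"],2)) for x in r[:3]])
        if r: px[n]=r[0]["position"]
    if len(px)==2: print("   tri",*tri(cs["scene"],px["scene"],cs["top"],px["top"]))
for l in "scoop jar peg_green peg_red bottle slidebox".split():
  for n,c in cs.items():
    r=manip.trace(c,l)
    if r:
        P=cloud(c,r[0]["pixels"]); print(l,n,round(r[0]["p"],2),r[0]["box"],np.percentile(P,[2,50,98],axis=0).tolist() if len(P) else None)
print(manip.sense())
E
```

```text
scene (array([1.1851, 0.1792, 0.9019]), array([-0.587 , -0.2434, -0.7725]))
top (array([ 0.4362, -0.0418,  1.1521]), array([ 0.1647, -0.014 , -0.9864]))
scoop scene [([388.5, 243.7], 0.86)]
scoop top [([270.4, 312.5], 0.67), ([155.4, 307.0], 0.33)]
   tri [0.4596 0.0497 0.005 ] 0.0017651746309926529
scoop_grip scene [([381.1, 264.9], 0.73)]
scoop_grip top [([267.5, 275.9], 0.62), ([270.1, 303.5], 0.43), ([149.6, 234.0], 0.42)]
   tri [0.5405 0.0558 0.0283] 0.004634416418177398
scoop_eye scene [([378.5, 289.2], 0.83)]
scoop_eye top [([268.0, 250.8], 0.91)]
   tri [0.5974 0.0625 0.0177] 0.005401699506659415
scoop_lip scene [([394.3, 227.4], 0.59)]
scoop_lip top [([274.2, 327.8], 0.85), ([518.2, 294.9], 0.28)]
   tri [0.4242 0.0452 0.0224] 0.011389665963460315
ball0_center scene []
ball0_center top [([280.3, 300.5], 0.4), ([147.7, 233.0], 0.22)]
ball1_center scene []
ball1_center top []
ball2_center scene [([376.9, 286.5], 0.68)]
ball2_center top [([262.0, 305.0], 0.53)]
   tri [ 0.4871  0.0616 -0.125 ] 0.04467868230158728
jar scene [([505.4, 280.2], 0.59)]
jar top [([154.4, 308.5], 0.8
[... 3156 characters left out ...]
.9, 173.2, 252.6] [[0.5902606723595117, 0.284718720969962, 0.0003943781472278964], [0.6349839257161132, 0.33640402196385805, 0.03487308579771293], [0.6848531500872144, 0.39575257432357375, 0.03954875323976509]]
{'clock': 1.9, 'joint_pos': array([-1.5674,  0.3129,  1.4977, -0.    ,  1.331 , -0.2234]), 'dq': array([ 0.0011,  0.0005, -0.0002, -0.001 , -0.0018,  0.0006]), 'joint_efforts': array([  0.0009, -40.2111, -25.2416,   0.0695,   0.0319,  -0.    ]), 'eef_pos': array([ 0.118 , -0.5116,  0.2387]), 'eef_rot': array([-3.1416, -0.    ,  0.2268]), 'wrist_force': array([ 0.1423,  0.2082, -0.3136]), 'torque': array([ 0.0052,  0.0754, -0.0328]), 'finger_force': 0.0, 'opening': 0.08794060962026015}
```

```bash
python3 - <<'E'
from h import *
np.set_printoptions(precision=4,suppress=True)
a=cv2.imread("pics/scene0.png");cv2.imwrite("pics/v1.png",cv2.resize(a,(800,600)))
a=cv2.imread("pics/top0.png");cv2.imwrite("pics/v2.png",cv2.resize(a,(800,600)))
cs={n:manip.camera(n) for n in("scene","top")}
full=np.ones((480,640),bool)
for n,c in cs.items():
    P=cloud(c,full); ok=(c["range_z"]>0); C=c["color"][ok].astype(int)
    m=(np.hypot(P[:,0]-.503,P[:,1]+.41)<.11)&(P[:,2]>.19)&(P[:,2]<.30)
    Q=P[m];K=C[m]; g=(K[:,1]>K[:,2]+25)&(K[:,1]>K[:,0]+25)
    print(n,len(Q),g.sum())
    for z in np.arange(.19,.29,.01):
        s=Q[(Q[:,2]>=z)&(Q[:,2]<z+.01)]
        if len(s): print(round(z,3),len(s),s.min(0),s.mean(0),s.max(0))
    print("green",Q[g&(Q[:,2]>.235)].mean(0) if (g&(Q[:,2]>.235)).any() else None, Q[g&(Q[:,2]<.235)].mean(0))
    # jar rim
    m=(np.hypot(P[:,0]-.467,P[:,1]-.315)<.07)&(P[:,2]>.074)&(P[:,2]<.09)
    J=P[m];print("jar",len(J),cv2.minEnclosingCircle(J[:,:2].astype(np.float32)),J.min(0),J.max(0))
    # scoop
    m=(C[:,0]>C[:,2]+40)&(P[:,2]<.06)&(P[:,2]>.004)&(P[:,0]>.35)&(P[:,0]<.7)&(abs(P[:,1]-.05)<.1)
    S=P[m];print("scoop",cv2.minAreaRect(S[:,:2].astype(np.float32)))
    for x in np.arange(.42,.63,.02):
        s=S[(S[:,0]>=x)&(S[:,0]<x+.02)]
        if len(s):print(round(x,2),len(s),s[:,1:].min(0),s[:,1:].max(0))
    m=(C[:,2]>C[:,0]+80)&(abs(P[:,1]-.05)<.06)&(P[:,0]<.55)&(P[:,0]>.4);print("balls",P[m].mean(0) if m.any() else 0,P[m].min(0),P[m].max(0))
E
```

```text
scene 305 76
0.19 60 [ 0.4813 -0.4311  0.1914] [ 0.4999 -0.4179  0.1964] [ 0.5149 -0.4111  0.2   ]
0.2 91 [ 0.4812 -0.4408  0.2   ] [ 0.5034 -0.4283  0.2053] [ 0.5166 -0.4147  0.21  ]
0.21 54 [ 0.4858 -0.4426  0.2101] [ 0.4995 -0.4295  0.2136] [ 0.5107 -0.4068  0.2195]
0.22 28 [ 0.5    -0.4193  0.2204] [ 0.5027 -0.4088  0.2253] [ 0.5059 -0.3985  0.23  ]
0.23 24 [ 0.5009 -0.41    0.23  ] [ 0.5035 -0.3992  0.2357] [ 0.5063 -0.3876  0.24  ]
0.24 23 [ 0.5016 -0.3996  0.241 ] [ 0.5051 -0.3911  0.2458] [ 0.5072 -0.3825  0.2497]
0.25 25 [ 0.4988 -0.392   0.2506] [ 0.5036 -0.3841  0.2547] [ 0.5066 -0.3782  0.2596]
green None [ 0.5003 -0.4291  0.2058]
jar 347 ((0.470614492893219, 0.3120043873786926), 0.05182258039712906) [0.4194 0.2639 0.074 ] [0.5207 0.3624 0.0833]
scoop ((0.5183667540550232, 0.05453551560640335), (0.20187580585479736, 0.07393009215593338), 4.9797797203063965)
0.42 221 [0.0099 0.0071] [0.0836 0.0352]
0.44 232 [0.0113 0.0043] [0.0863 0.0359]
0.46 62 [0.0124 0.0041] [0.0877 0.0346]
0.48 89 [0.0151 0.0194] [0.0885 0.0356]
0.5 49 [0.0458 0.0278] [0.0619 0.0349]
0.52 49 [0.0475 0
[... 1024 characters left out ...]
(0.46997594833374023, 0.3141249120235443), 0.050883788615465164) [0.4203 0.2642 0.074 ] [0.5202 0.3632 0.0857]
scoop ((0.5182235836982727, 0.054435934871435165), (0.19625923037528992, 0.07270751893520355), 5.21543550491333)
0.42 285 [0.0099 0.0059] [0.0816 0.0383]
0.44 300 [0.0111 0.0073] [0.0845 0.0403]
0.46 184 [0.0129 0.0041] [0.0852 0.0391]
0.48 138 [0.0146 0.0041] [0.0879 0.0418]
0.5 63 [0.0461 0.0268] [0.0603 0.0373]
0.52 56 [0.0473 0.0244] [0.061  0.0387]
0.54 60 [0.0499 0.0284] [0.064  0.0381]
0.56 60 [0.0512 0.0231] [0.0669 0.0385]
0.58 89 [0.0432 0.016 ] [0.0791 0.0389]
0.6 85 [0.0453 0.0265] [0.0798 0.0376]
balls [0.4792 0.0512 0.0247] [0.4705 0.0218 0.0191] [0.4872 0.0799 0.0307]
```

View pics/v1.png

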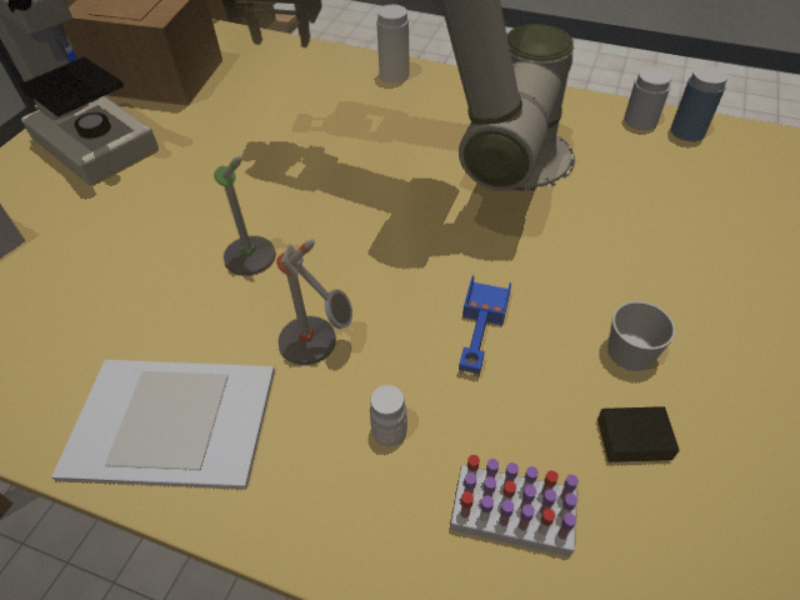

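View pics/v2.png

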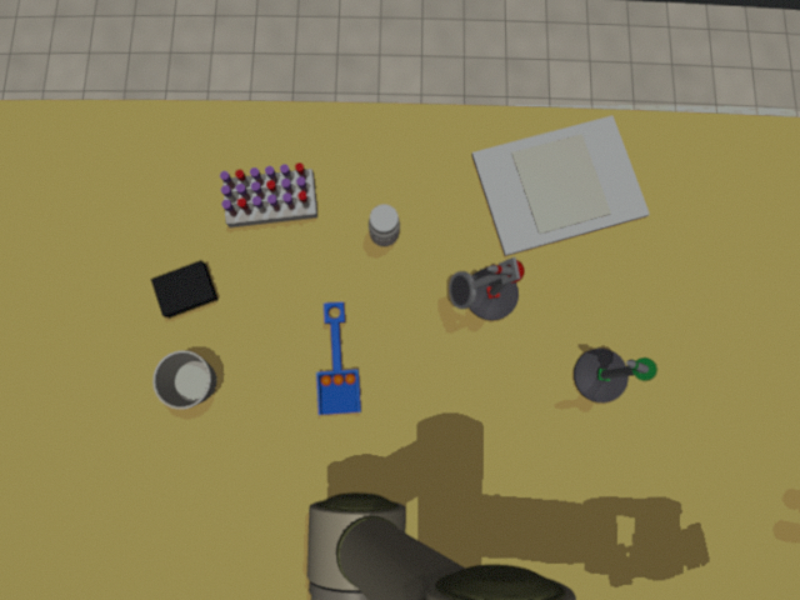

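Emit:
carry_out(commands=[0.2,0.28,0,0,0,1.5,0.2,0.28,0,0,0,1.5,0.2,0.28,0,0,0,1.5,0.2,0.28,0,0,0,1.5,0.2,0.28,0,0,0,1.5,0.2,0.28,0,0,0,1.5,0.2,0.28,0,0,0,1.5,0.2,0.28,0,0,0,1.5,0.2,0.28,0,0,0,1.5,0.2,0.28,0,0,0,1.5], claw=0.07)

```text
clock: 3.0
eef_pos: [0.3183, -0.2312, 0.2388]
eef_rot: [3.141, 0.0, 1.734]
wrist_force: [0.4, 0.1, -0.1]
opening: 0.0702
finger_force: 0.0
```

Emit:
carry_out(commands=[0.222,0.288,-0.13,0,0,1.504,0.222,0.288,-0.13,0,0,1.504,0.222,0.288,-0.13,0,0,1.504,0.222,0.288,-0.13,0,0,1.504,0.222,0.288,-0.13,0,0,1.504,0.222,0.288,-0.13,0,0,1.504,0.222,0.288,-0.13,0,0,1.504,0.222,0.288,-0.13,0,0,1.504,0.222,0.288,-0.13,0,0,1.504,0.222,0.288,-0.13,0,0,1.504,0.222,0.288,-0.13,0,0,1.504,0.222,0.288,-0.13,0,0,1.504])

```text
clock: 4.2
eef_pos: [0.5401, 0.0564, 0.1088]
eef_rot: [-3.142, 0.0, -3.056]
wrist_force: [0.6, -0.7, 0.1]
opening: 0.0703
finger_force: 0.0
```

Emit:
carry_out(commands=[0,0,-0.04,0,0,0,0,0,-0.07,0,0,0,0,0,-0.09,0,0,0,0,0,-0.1,0,0,0,0,0,-0.1,0,0,0,0,0,-0.1,0,0,0])

```text
clock: 4.8
eef_pos: [0.5406, 0.0563, 0.0097]
eef_rot: [-3.141, 0.001, -3.054]
wrist_force: [0.6, 0.6, -0.4]
opening: 0.0699
finger_force: 0.0
```

Emit:
carry_out(commands=[0,0,0,0,0,0,0,0,0,0,0,0,0,0,0,0,0,0,0,0,0,0,0,0,0,0,0,0,0,0,0,0,0,0,0,0,0,0,0,0,0,0,0,0,0,0,0,0], claw=0, grip_force=30)

```text
clock: 5.6
eef_pos: [0.54, 0.0564, 0.0087]
eef_rot: [-3.142, -0.0, -3.052]
wrist_force: [-0.5, -0.5, -0.0]
opening: 0.0153
finger_force: 30.0
```

```bash
python3 - <<'E'
from h import *
np.set_printoptions(precision=4,suppress=True)
for k in range(2):
  cs={n:manip.camera(n) for n in("scene","top")}
  px={n:manip.tip_of(c,"peg_green")[0]["position"] for n,c in cs.items()}
  print("peg tri",px,*tri(cs["scene"],px["scene"],cs["top"],px["top"]))
for n,c in cs.items():
    im=c["color"]; x,y=(180,140) if n=="scene" else (505,295)
    cv2.imwrite(f"pics/peg_{n}.png",cv2.resize(im[y-45:y+75,x-60:x+60],(600,600),interpolation=cv2.INTER_CUBIC))
    print(n,"crop origin",x-60,y-45,"scale5")
    P=cloud(c,np.ones((480,640),bool)); m=(P[:,2]>.004)&(P[:,2]<.02)&(np.hypot(P[:,0]-.5,P[:,1]+.42)<.09)
    print("foot",cv2.minEnclosingCircle(P[m][:,:2].astype(np.float32)))
print(manip.sense()["opening"])
E
python3 - <<'E'
import cv2,numpy as np
a=np.hstack([cv2.resize(cv2.imread(f"pics/peg_{n}.png"),(400,400)) for n in("scene","top")]);cv2.imwrite("pics/v3.png",a)
E
```

```text
peg tri {'scene': [181.7, 139.8], 'top': [518.1, 296.9]} [ 0.492  -0.4303  0.2009] 0.007997688961536504
peg tri {'scene': [180.8, 141.2], 'top': [515.7, 292.8]} [ 0.4999 -0.4258  0.204 ] 0.0059147262423519115
scene crop origin 120 95 scale5
foot ((0.4882201850414276, -0.4161236882209778), 0.06234758719801903)
top crop origin 445 250 scale5
foot ((0.49992990493774414, -0.42004162073135376), 0.08982900530099869)
0.015594414693312717
```

View pics/v3.png

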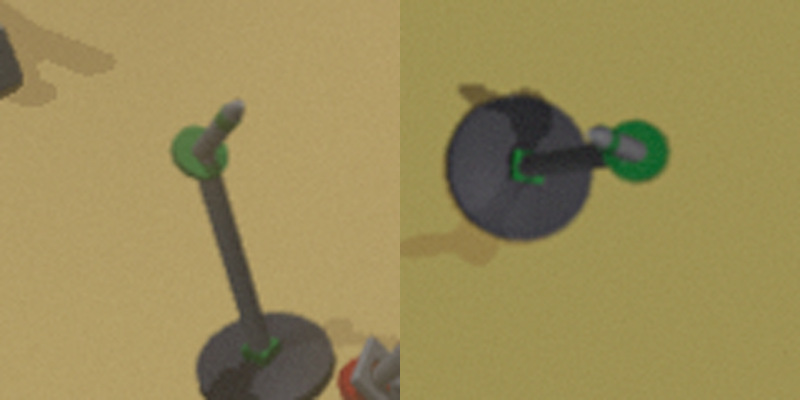

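Crop: collar at scene px ≈(180,140.6), top ≈(515.5,295.3); tip at scene ≈(190.8,125.6), top ≈(504,290.8).

```bash
python3 - <<'E'
from h import *
from scipy.optimize import least_squares
np.set_printoptions(precision=4,suppress=True)
cs={n:manip.camera(n) for n in("scene","top")}
C={"scene":((180,140.6),(190.8,125.6)),"top":((515.5,295.3),(504.1,290.8))}
for i,z in((0,.205),(1,.2586)):
  print([at_z(cs[n],C[n][i],z) for n in C], tri(cs["scene"],C["scene"][i],cs["top"],C["top"][i]))
def dirv(a): return np.array([np.cos(a)*np.sin(np.radians(40)),np.sin(a)*np.sin(np.radians(40)),np.cos(np.radians(40))])
# colour-based refinement: green blobs collar centroid
for n,c in cs.items():
    im=c["color"].astype(int); g=(im[:,:,1]>im[:,:,2]+30)&(im[:,:,1]>im[:,:,0]+30)
    k,l,s,ce=cv2.connectedComponentsWithStats(g.astype(np.uint8))
    print(n,[(s[i].tolist(),ce[i].round(1).tolist()) for i in range(1,k) if s[i][4]>6])
def res(p):
    r=[]
    for n,c in cs.items():
        q=np.array([p[0],p[1],.205]); q=np.array([q-.002*dirv(p[2]),q+.07*dirv(p[2])])
        uv=cv2.projectPoints(q,np.array(c["rvec"]),np.array(c["tvec"]),c["mtx"],np.array(c["dist_coeffs"]))[0][:,0]
        r+=list((uv-np.array(C[n])).ravel())
    return r
s=least_squares(res,[.5,-.42,1.57]);print(s.x,np.round(s.fun,1))
E
```

```text
[array([ 0.4997, -0.4241,  0.205 ]), array([ 0.4963, -0.4277,  0.205 ])] (array([ 0.4961, -0.4283,  0.2014]), np.float64(0.0018115904109728157))
[array([ 0.5032, -0.382 ,  0.2586]), array([ 0.5006, -0.3854,  0.2586])] (array([ 0.5004, -0.3855,  0.2559]), np.float64(0.0019376483761373202))
scene [([173, 134, 8, 13, 40], [176.5, 140.3])]
top [([506, 286, 19, 18, 190], [516.3, 295.2]), ([479, 295, 4, 9, 24], [479.9, 299.1]), ([484, 303, 4, 2, 7], [485.7, 303.6])]
[ 0.4964 -0.4278  1.4607] [-1.  -0.9  0.  -0.7  0.4  0.1 -1.3 -0.4]
```

Emit:
carry_out(commands=[0,0,0.005,0,0,0,0,0,0.015,0,0,0,0,0,0.03,0,0,0,0,0,0.05,0,0,0,0,0,0.07,0,0,0,0,0,0.09,0,0,0,0,0,0.11,0,0,0,0,0,0.125,0,0,0,0,0,0.135,0,0,0,0,0,0.14,0,0,0,0,0,0.14,0,0,0])

```text
clock: 7.2
eef_pos: [0.5401, 0.0564, 0.1491]
eef_rot: [-3.141, 0.001, -3.052]
wrist_force: [-0.6, 0.2, -1.6]
opening: 0.0161
finger_force: 30.0
```

Emit:
carry_out(commands=[0.002,0.006,0,0,0,-0.015,0.006,0.018,0,0,0,-0.045,0.012,0.036,0,0,0,-0.09,0.019,0.06,0,0,0,-0.145,0.027,0.085,0,0,0,-0.21,0.036,0.112,0,0,0,-0.275,0.044,0.138,0,0,0,-0.34,0.052,0.162,0,0,0,-0.4,0.058,0.182,0,0,0,-0.45,0.062,0.194,0,0,0,-0.48,0.064,0.2,0,0,0,-0.489,0.064,0.2,0,0,0,-0.489])

```text
clock: 8.4
eef_pos: [0.6038, 0.257, 0.1478]
eef_rot: [-3.141, -0.001, 2.743]
wrist_force: [-0.1, 0.1, -1.5]
opening: 0.0158
finger_force: 30.0
```

```bash
cat >> h.py <<'E'
from scipy.spatial.transform import Rotation as Ro
def tcp(): 
    s=manip.sense(); return s["eef_pos"],Ro.from_euler("xyz",s["eef_rot"])
OFF=np.array([.083,0,.008])   # TCP in the scoop frame
def scoop(): 
    p,R=tcp(); Rs=R*Ro.from_euler("y",np.pi); return p-Rs.apply(OFF),Rs
E
python3 - <<'E'
from h import *
np.set_printoptions(precision=4,suppress=True)
print(manip.sense()["eef_pos"],manip.sense()["eef_rot"],manip.sense()["joint_pos"])
cs={n:manip.camera(n) for n in("scene","top")}
o,R=scoop(); print("scoop model",o,R.as_euler("xyz"))
for l,v in(("scoop_lip",[-.0375,0,.017]),("scoop_eye",[.1425,0,.024])):
    px={n:(manip.tip_of(c,l) or [{"position":None}])[0]["position"] for n,c in cs.items()}
    print(l,o+R.apply(v),px, tri(cs["scene"],px["scene"],cs["top"],px["top"]) if all(x is not None for x in px.values()) else None)
    for n,c in cs.items(): print(n,cv2.projectPoints((o+R.apply(v))[None],np.array(c["rvec"]),np.array(c["tvec"]),c["mtx"],np.array(c["dist_coeffs"]))[0].ravel())
im=np.hstack([cs["scene"]["color"][120:420,300:600],cs["top"]["color"][160:460,60:360]]);cv2.imwrite("pics/v4.png",cv2.resize(im,(800,400)))
# tilt rows about the lip
psi=-.4; d=np.array([np.cos(psi),np.sin(psi),0]); L=np.array([.493,.303,.107]); p0,_=tcp()
for a in range(0,65,5):
    x=d*np.cos(np.radians(a))+[0,0,np.sin(np.radians(a))]; z=-d*np.sin(np.radians(a))+[0,0,np.cos(np.radians(a))]
    print(a,L+.1205*x-.009*z-p0, -np.radians(a)*np.array([-np.sin(psi),np.cos(psi),0]))
E
```

```text
[0.6038 0.257  0.1478] [-3.1408 -0.001   2.7427] [ 0.2243  0.6772  1.1745  0.      1.2912 -0.9476]
scoop model [0.5274 0.2883 0.1404] [-0.0006  0.0006 -0.3996]
scoop_lip [0.4929 0.3029 0.1574] {'scene': None, 'top': None} None
scene [518.7623 241.5334]
top [138.0482 290.4267]
scoop_eye [0.6587 0.2329 0.1643] {'scene': [466.4, 298.5], 'top': [178.6, 209.1]} (array([0.6585, 0.232 , 0.1615]), np.float64(0.0012999040766862762))
scene [466.826 297.851]
top [177.495  208.7602]
0 [-0.0001  0.0002 -0.0508] [-0. -0. -0.]
5 [ 0.0002  0.     -0.0403] [-0.034  -0.0804 -0.    ]
10 [-0.0003  0.0003 -0.0298] [-0.068  -0.1608 -0.    ]
15 [-0.0017  0.0009 -0.0193] [-0.1019 -0.2411 -0.    ]
20 [-0.0039  0.0018 -0.0091] [-0.1359 -0.3215 -0.    ]
25 [-0.0069  0.0031  0.0009] [-0.1699 -0.4019 -0.    ]
30 [-0.0108  0.0047  0.0106] [-0.2039 -0.4823 -0.    ]
35 [-0.0154  0.0066  0.0199] [-0.2379 -0.5626 -0.    ]
40 [-0.0207  0.0089  0.0287] [-0.2719 -0.643  -0.    ]
45 [-0.0267  0.0114  0.037 ] [-0.3058 -0.7234 -0.    ]
50 [-0.0334  0.0142  0.0447] [-0.3398 -0.8038 -0.    ]
55 [-0.0406  0.0173  0.0517] [-0.3738 -0.8842 -0.    ]
60 [-0.0484  0.0206  0.058 ] [-0.4078 -0.9645 -0.    ]
```

View pics/v4.png

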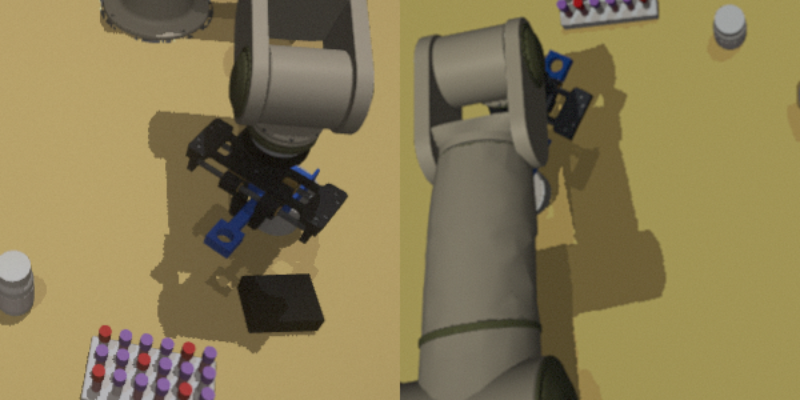

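The scoop is held level with the lip above the jar (scene crop (290,180)), and the model agrees with the eye detection. Pouring slowly about the lip.

Emit:
carry_out(commands=[0,0,-0.01,0,0,0,0,0,-0.025,0,0,0,0,0,-0.038,0,0,0,0,0,-0.042,-0.02,-0.05,0,0,0,-0.04,-0.034,-0.08,0,0,0,-0.035,-0.051,-0.121,0,0,0,-0.03,-0.068,-0.161,0,-0.001,0,-0.025,-0.085,-0.2,0,-0.002,0.001,-0.02,-0.102,-0.241,0,-0.003,0.001,-0.015,-0.119,-0.281,0,-0.004,0.002,-0.01,-0.136,-0.321,0,-0.004,0.002,-0.01,-0.136,-0.321,0])

```text
clock: 9.9
eef_pos: [0.5993, 0.2589, 0.1384]
eef_rot: [-3.141, 0.348, 2.743]
wrist_force: [0.4, -0.1, -1.7]
opening: 0.0153
finger_force: 30.0
```

Emit:
carry_out(commands=[0,0,0,0,0,0,0,0,0,0,0,0,-0.003,0.001,0.01,-0.034,-0.08,0,-0.007,0.003,0.02,-0.068,-0.161,0,-0.012,0.005,0.029,-0.102,-0.241,0,-0.017,0.007,0.038,-0.136,-0.321,0,-0.023,0.01,0.046,-0.17,-0.402,0,-0.03,0.013,0.054,-0.204,-0.482,0,-0.03,0.013,0.054,-0.204,-0.482,0,-0.03,0.013,0.054,-0.204,-0.482,0,-0.03,0.013,0.054,-0.204,-0.482,0])

```text
clock: 11.0
eef_pos: [0.5708, 0.271, 0.1927]
eef_rot: [-3.141, 0.87, 2.741]
wrist_force: [-0.0, -1.4, -1.5]
opening: 0.0153
finger_force: 30.0
```

```bash
python3 - <<'E'
from h import *
np.set_printoptions(precision=4,suppress=True)
s=manip.sense();print(s["eef_pos"],s["eef_rot"],s["joint_pos"]); o,R=scoop();print(o,R.as_matrix(),"lip",o+R.apply([-.0375,0,.017]))
cs={n:manip.camera(n) for n in("scene","top")}
for n,c in cs.items():
    print(n,[ (l,[(x["position"],round(x["p"],2)) for x in manip.tip_of(c,l)]) for l in("ball0_center","ball1_center","ball2_center")])
im=np.hstack([cs["scene"]["color"][120:420,350:640],cs["top"]["color"][160:460,60:350]]);cv2.imwrite("pics/v5.png",cv2.resize(im,(800,414)))
E
```

```text
[0.5708 0.271  0.1927] [-3.1412  0.8705  2.7406] [ 0.4931  0.4599  1.6645 -1.1092  0.729   0.0882]
[0.5272 0.2894 0.1241] [[ 0.5933  0.3906 -0.7038]
 [-0.2516  0.9205  0.2988]
 [ 0.7646 -0.0002  0.6445]] lip [0.493  0.304  0.1064]
scene [('ball0_center', [([507.7, 268.1], 0.44)]), ('ball1_center', [([512.8, 272.1], 0.52)]), ('ball2_center', [([508.7, 354.3], 0.59)])]
top [('ball0_center', [([156.7, 313.7], 0.51)]), ('ball1_center', [([147.7, 314.3], 0.55)]), ('ball2_center', [([143.8, 304.4], 0.38)])]
```

View pics/v5.png

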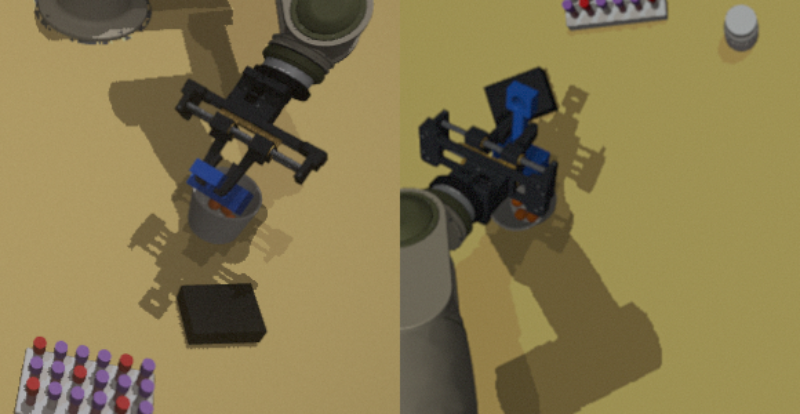

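Emit:
carry_out(commands=[0,0,0.02,0,0,0,0,0,0.05,0,0,0,0,0,0.09,0,0,0,-0.02,-0.03,0.12,0,0,0,-0.04,-0.07,0.14,0,0,0,-0.05,-0.11,0.15,0,0,0,-0.06,-0.15,0.16,0,0,0,-0.07,-0.19,0.16,0,0,0,-0.07,-0.22,0.16,0,0,0,-0.07,-0.23,0.16,0,0,0,-0.07,-0.23,0.16,0,0,0])

```text
clock: 12.5
eef_pos: [0.4998, 0.04, 0.353]
eef_rot: [-3.141, 0.872, 2.739]
wrist_force: [0.5, 0.0, 0.1]
opening: 0.0155
finger_force: 30.0
```

```bash
cat >> h.py <<'E'
C0=np.array([.497,-.427,.205]); AZ=1.48
def goal(h,C=C0,az=AZ,lean=np.radians(40),dz=0):
    """TCP pose with eye centre h above collar along the peg, scoop hanging downhill"""
    p=np.array([np.cos(az)*np.sin(lean),np.sin(az)*np.sin(lean),np.cos(lean)])
    x=np.array([-np.cos(az)*np.cos(lean),-np.sin(az)*np.cos(lean),np.sin(lean)]); y=np.cross(p,x)
    Rs=Ro.from_matrix(np.c_[x,y,p]); o=C+h*p-Rs.apply([.1425,0,.024])
    return o+Rs.apply(OFF),Rs*Ro.from_euler("y",-np.pi)
def delta(g):
    p,R=tcp(); return g[0]-p,(g[1]*R.inv()).as_rotvec()
E
python3 - <<'E'
from h import *
np.set_printoptions(precision=4,suppress=True)
print(manip.sense()["eef_pos"],manip.sense()["eef_rot"],manip.sense()["joint_pos"])
cs={n:manip.camera(n) for n in("scene","top")}
for n,c in cs.items():
    P=cloud(c,np.ones((480,640),bool)); K=c["color"][c["range_z"]>0].astype(int)
    m=(K[:,2]>K[:,0]+80)&(np.hypot(P[:,0]-.47,P[:,1]-.313)<.1);Q=P[m];print(n,len(Q),Q.mean(0),Q.min(0),Q.max(0))
g=goal(.12);print("goal",g[0],delta(g))
# half turn way
im=np.hstack([cs["scene"]["color"][150:350,420:620],cs["top"]["color"][220:420,60:260]]);cv2.imwrite("pics/v6.png",cv2.resize(im,(800,400)))
E
```

```text
[0.4998 0.04   0.353 ] [-3.1409  0.8724  2.7394] [-0.0055 -0.1257  1.9154 -0.5588  0.5937 -0.8295]
scene 97 [0.4501 0.319  0.0209] [0.4383 0.3    0.0151] [0.4695 0.3376 0.0262]
top 307 [0.475  0.3206 0.0104] [ 0.3872  0.2158 -0.0064] [0.5683 0.4016 0.0301]
goal [ 0.5072 -0.315   0.2464] (array([ 0.0072, -0.3567, -0.1063]), array([ 0.1597,  0.0951, -1.2579]))
```

View pics/v6.png

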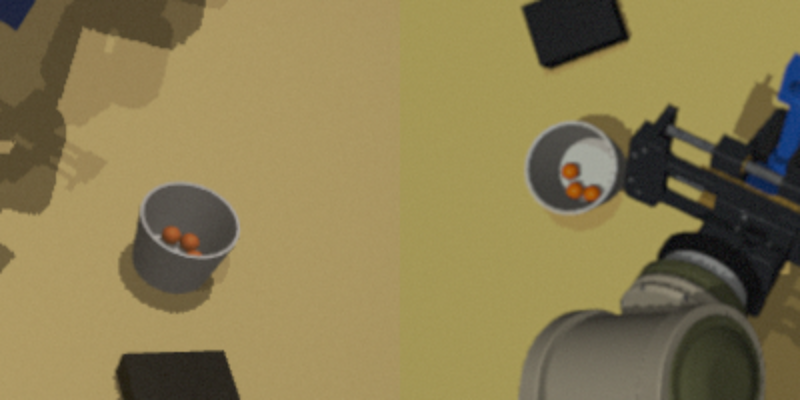

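All three balls lie in the jar (right crop near (570,172), (574,190), (592,194)). Now turn and go towards the peg.

Emit:
carry_out(commands=[0,-0.02,0,0.016,0.01,-0.126,0,-0.05,0,0.032,0.019,-0.252,0,-0.08,0,0.048,0.029,-0.378,0,-0.11,0,0.064,0.038,-0.504,0,-0.14,0,0.08,0.048,-0.63,0,-0.17,0,0.096,0.057,-0.756,0,-0.2,0,0.112,0.067,-0.882,0,-0.23,0,0.128,0.076,-1.008,0,-0.25,0,0.144,0.086,-1.134,0.007,-0.26,0,0.16,0.095,-1.258,0.007,-0.26,0,0.16,0.095,-1.258,0.007,-0.26,0,0.16,0.095,-1.258])

```text
clock: 13.8
eef_pos: [0.5076, -0.2177, 0.3521]
eef_rot: [-3.141, 0.698, 1.484]
wrist_force: [-0.7, 0.3, -1.2]
opening: 0.0155
finger_force: 30.0
```

```bash
python3 - <<'E'
from h import *
np.set_printoptions(precision=4,suppress=True)
print(manip.sense()["eef_pos"],manip.sense()["eef_rot"],manip.sense()["joint_pos"])
print(delta(goal(.12)),delta(goal(.095)))
E
```

```text
[ 0.5076 -0.2177  0.3521] [-3.1408  0.6981  1.4842] [-0.3359  0.2789  1.399  -0.6967  1.3296 -0.123 ]
(array([-0.0004, -0.0974, -0.1056]), array([-0.0001, -0.0006, -0.0037])) (array([-0.0019, -0.1134, -0.1248]), array([-0.0001, -0.0006, -0.0037]))
```

Emit:
carry_out(commands=[0,-0.015,-0.015,0,0,0,0,-0.04,-0.04,0,0,0,0,-0.065,-0.07,0,0,0,0,-0.085,-0.095,0,0,0,0,-0.095,-0.104,0,0,0,0,-0.097,-0.106,0,0,0,0,-0.097,-0.106,0,0,0,0,-0.097,-0.106,0,0,0])

```text
clock: 14.6
eef_pos: [0.5076, -0.3148, 0.2483]
eef_rot: [3.139, 0.699, 1.48]
wrist_force: [-0.2, 0.1, -1.4]
opening: 0.0158
finger_force: 30.0
```

```bash
python3 - <<'E'
from h import *
np.set_printoptions(precision=4,suppress=True)
print(delta(goal(.12)),manip.sense()["joint_pos"]); o,R=scoop(); e=o+R.apply([.1425,0,.024]);p=R.as_matrix()[:,2]
cs={n:manip.camera(n) for n in("scene","top")}; ims=[]
for n,c in cs.items():
    pr=lambda q:cv2.projectPoints(np.atleast_2d(q),np.array(c["rvec"]),np.array(c["tvec"]),c["mtx"],np.array(c["dist_coeffs"]))[0][:,0]
    t=manip.tip_of(c,"scoop_eye"); print(n,"eye model",pr(e),"net",[(x["position"],round(x["p"],2)) for x in t[:2]],"peg pred root,tip",pr([C0,C0+.07*p]).ravel())
    u,v=pr(e-.06*p)[0].astype(int); u=min(u,585)
    z=cv2.resize(c["color"][v-50:v+50,u-50:u+50],(500,500),interpolation=cv2.INTER_CUBIC)
    print("crop origin",u-50,v-50); ims.append(cv2.resize(z,(400,400)))
cv2.imwrite("pics/v7.png",np.hstack(ims))
E
```

```text
(array([-0.0005, -0.0003, -0.0019]), array([ 0.0011,  0.0023, -0.0017])) [-0.5059  0.3961  1.5115 -0.7461  1.0468 -0.0908]
scene eye model [[200.2662 112.9077]] net [([203.0, 112.1], 0.71)] peg pred root,tip [179.4943 139.54   191.3419 124.9262]
crop origin 139 76
top eye model [[492.4135 286.6523]] net [([493.4, 285.6], 0.91), ([517.4, 292.9], 0.6)] peg pred root,tip [515.0987 294.9089 502.2784 290.5918]
crop origin 454 240
```

View pics/v7.png

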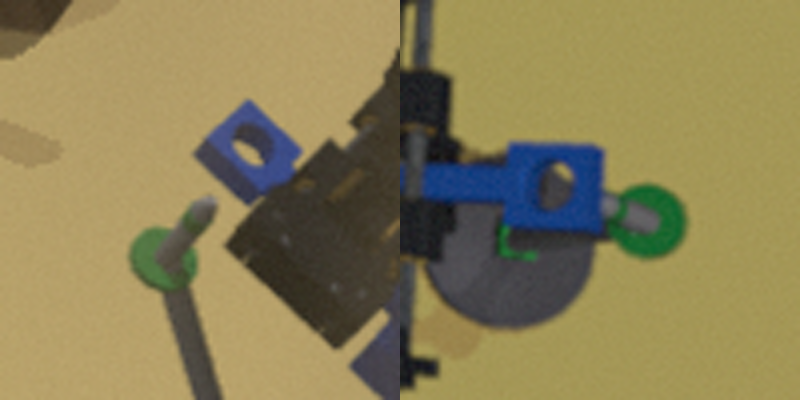

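Eye hole at scene crop (249,147), peg tip (208,202): both, and the collar in the top view (645,221), match the model within a pixel. Slide on along the peg.

Emit:
carry_out(commands=[-0.0005,-0.006,-0.008,0,0,0,-0.001,-0.016,-0.019,0,0,0,-0.002,-0.026,-0.031,0,0,0,-0.003,-0.032,-0.038,0,0,0,-0.003,-0.036,-0.043,0,0,0,-0.004,-0.04,-0.047,0,0,0,-0.004,-0.043,-0.051,0,0,0,-0.004,-0.045,-0.054,0,0,0,-0.004,-0.045,-0.054,0,0,0])

```text
clock: 15.7
eef_pos: [0.503, -0.3606, 0.1924]
eef_rot: [-3.141, 0.698, 1.48]
wrist_force: [-0.6, 0.2, -0.5]
opening: 0.0154
finger_force: 30.0
```

```bash
python3 - <<'E'
from h import *
np.set_printoptions(precision=4,suppress=True)
s=manip.sense();print(delta(goal(.05)),s["wrist_force"],s["torque"]); o,R=scoop(); e=o+R.apply([.1425,0,.024]);p=R.as_matrix()[:,2]
cs={n:manip.camera(n) for n in("scene","top")}; ims=[]
for n,c in cs.items():
    pr=lambda q:cv2.projectPoints(np.atleast_2d(q),np.array(c["rvec"]),np.array(c["tvec"]),c["mtx"],np.array(c["dist_coeffs"]))[0][:,0]
    u,v=pr(C0+.04*p)[0].astype(int)
    ims.append(cv2.resize(c["color"][v-40:v+40,u-40:u+40],(400,400),interpolation=cv2.INTER_CUBIC))
cv2.imwrite("pics/v8.png",np.hstack(ims))
E
```

```text
(array([0.0001, 0.0008, 0.0004]), array([-0.0003, -0.0001, -0.0001])) [-0.599   0.2144 -0.5444] [ 0.3364 -0.1385  0.0241]
```

View pics/v8.png

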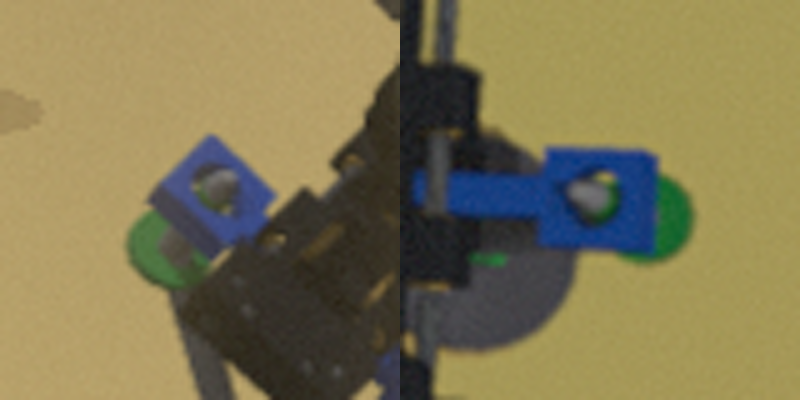

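The peg tip shows through the eye in both views (crop (218,188) and (590,195)), no force. Continue down.

Emit:
carry_out(commands=[0,-0.003,-0.004,0,0,0,-0.0005,-0.007,-0.008,0,0,0,-0.001,-0.011,-0.013,0,0,0,-0.0015,-0.015,-0.018,0,0,0,-0.002,-0.019,-0.022,0,0,0,-0.002,-0.022,-0.026,0,0,0,-0.002,-0.023,-0.027,0,0,0,-0.002,-0.023,-0.027,0,0,0])

```text
clock: 16.6
eef_pos: [0.501, -0.3837, 0.1656]
eef_rot: [3.142, 0.698, 1.48]
wrist_force: [0.0, -0.4, -0.3]
opening: 0.0156
finger_force: 30.0
```

```bash
python3 - <<'E'
from h import *
np.set_printoptions(precision=4,suppress=True)
s=manip.sense();print(delta(goal(.012)),s["wrist_force"],s["torque"],s["joint_pos"])
E
```

```text
(array([-0.0001, -0.0005, -0.0019]), array([-0.0002,  0.    , -0.    ])) [ 0.0006 -0.3793 -0.2594] [ 0.3265 -0.1217  0.0072] [-0.62    0.5263  1.5461 -0.8217  0.8594 -0.0398]
```

Emit:
carry_out(commands=[0,0,0,0,0,0,0,0,0,0,0,0,0,0,0,0,0,0,0,0,0,0,0,0], grip_force=3)

```text
clock: 17.0
eef_pos: [0.5011, -0.3836, 0.166]
eef_rot: [3.141, 0.698, 1.48]
wrist_force: [-0.4, 0.2, -0.0]
opening: 0.0153
finger_force: 3.0
```

Emit:
carry_out(commands=[0,0,0,0,0,0,0,0,0,0,0,0,0,0,0,0,0,0,0,0,0,0,0,0,0,0,0,0,0,0,0,0,0,0,0,0,0,0,0,0,0,0,0,0,0,0,0,0], claw=0.06)

```text
clock: 17.8
eef_pos: [0.501, -0.3836, 0.1657]
eef_rot: [3.141, 0.698, 1.48]
wrist_force: [-0.1, -0.0, -0.5]
opening: 0.06
finger_force: 0.0
```

```bash
python3 - <<'E'
from h import *
np.set_printoptions(precision=4,suppress=True)
s=manip.sense();print(s["wrist_force"],s["opening"])
cs={n:manip.camera(n) for n in("scene","top")}; ims=[]
for n,c in cs.items():
    t=manip.tip_of(c,"scoop_eye");print(n,[(x["position"],round(x["p"],2)) for x in t[:2]])
    u,v=(200,140) if n=="scene" else (495,290)
    ims.append(cv2.resize(c["color"][v-60:v+60,u-60:u+60],(400,400),interpolation=cv2.INTER_CUBIC))
cv2.imwrite("pics/v9.png",np.hstack(ims))
E
```

```text
[-0.0732 -0.0436 -0.4843] 0.060037578508821195
scene [([182.4, 136.3], 0.67)]
top [([512.3, 289.9], 0.65)]
```

View pics/v9.png

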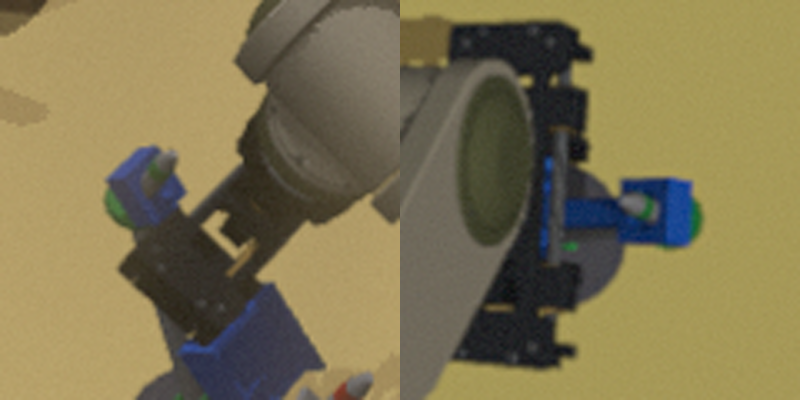

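The scoop hangs on the peg by its eye near the collar (top crop (655,215)), bowl drooped clear of the fingers. Retreat along the peg direction, then up.

Emit:
carry_out(commands=[0.0005,0.006,0.008,0,0,0,0.001,0.016,0.019,0,0,0,0.002,0.026,0.031,0,0,0,0.004,0.042,0.05,0,0,0,0.005,0.058,0.069,0,0,0,0.007,0.074,0.088,0,0,0,0.009,0.096,0.115,0,0,0,-0.01,0.11,0.15,0,0,0,-0.05,0.13,0.18,0,0,0,-0.09,0.16,0.2,0,0,0,-0.12,0.19,0.21,0,0,0,-0.12,0.19,0.21,0,0,0])

```text
clock: 19.2
eef_pos: [0.3787, -0.1905, 0.3794]
eef_rot: [3.133, 0.699, 1.477]
wrist_force: [1.3, -0.1, 0.2]
opening: 0.0598
finger_force: 0.0
```

Emit:
carry_out(commands=[-0.02,0.05,0,0,0,0,-0.04,0.1,0,0,0,0,-0.05,0.15,0,0,0,0,-0.05,0.18,0,0,0,0,-0.05,0.18,0,0,0,0,-0.05,0.18,0,0,0,0,-0.05,0.18,0,0,0,0])

```text
clock: 19.9
eef_pos: [0.3311, -0.0142, 0.3759]
eef_rot: [3.141, 0.698, 1.479]
wrist_force: [0.1, -0.7, 0.3]
opening: 0.0599
finger_force: 0.0
```

```bash
python3 - <<'E'
from h import *
np.set_printoptions(precision=4,suppress=True)
ims=[];prev=None
p=np.array([np.cos(AZ)*.6428,np.sin(AZ)*.6428,.766])
for k in range(2):
  cs={n:manip.camera(n) for n in("scene","top")}
  px={}
  for n,c in cs.items():
    t=manip.tip_of(c,"scoop_eye");print(n,[(x["position"],round(x["p"],2)) for x in t[:2]])
    if t: px[n]=t[0]["position"]
  if len(px)==2:
    e,r=tri(cs["scene"],px["scene"],cs["top"],px["top"]);d=e-C0;print(e,r,"along",d@p,"perp",d-(d@p)*p)
for n,c in cs.items():
    u,v=(200,140) if n=="scene" else (495,290)
    ims.append(cv2.resize(c["color"][v-60:v+60,u-60:u+60],(400,400),interpolation=cv2.INTER_CUBIC))
    if prev is None: prev=1
cv2.imwrite("pics/v10.png",np.hstack(ims))
E
```

```text
scene [([185.4, 138.3], 0.91)]
top [([511.0, 291.7], 0.77)]
[ 0.5008 -0.4111  0.2168] 0.006910304001442491 along 0.01941650322071793 perp [ 0.0026  0.0034 -0.0031]
scene [([181.1, 136.4], 0.67), ([198.1, 155.6], 0.46)]
top [([511.4, 292.6], 0.77)]
[ 0.5008 -0.4155  0.2192] 0.002377331459081398 along 0.01841803534461593 perp [ 0.0027 -0.0003  0.0001]
```

View pics/v10.png

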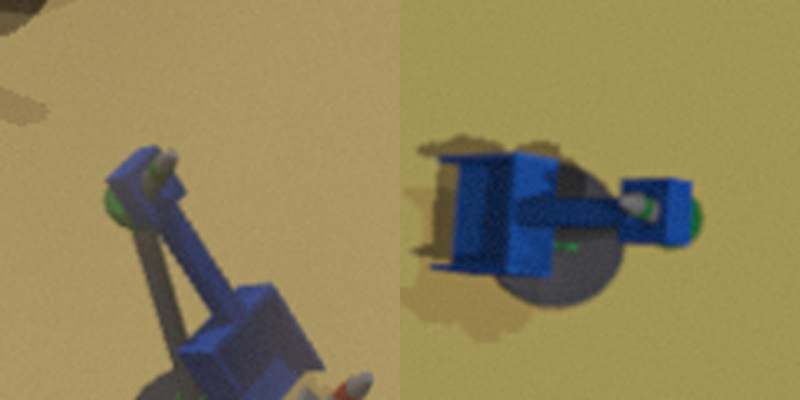

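The scoop hangs still, its eye on the peg about 18 mm above the collar (0–25 is allowed), and the robot is clear of everything.

```bash
python3 -c "
from station import manip
print(manip.sign_off())"
```

```text
the job is handed in; nothing more can be done
None
```

The job is handed in, with no verdict returned: all three balls are in the standing jar, and the scoop hangs at rest on the green peg with its eye about 18 mm above the collar (0 to 25 allowed).

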